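# Open the child-resistant cap of a solvent can

### The job

Open the white solvent can: press its black child-resistant cap down against the spring and, keeping it pressed, turn it anticlockwise (seen from above) past the ratchet until it is unlocked, then lift it off. Set the cap down gently, without dropping it, right way up and wholly on the plywood board, let go of it, and leave the filler tin, the brush and the scraper where they are.

Things in the scene. Friction and masses are not known exactly. Their poses are not given: they have to be found in the camera images.
- cap_mid (a point): Centre, half-way up, of the loose black ribbed cap: round, 58 mm across, 44 mm high, 60 g. z: its axis, up out of its top; a low ridge on top points along x. From 2 mm to 22 mm above this point it is a solid cylinder to grip, in any direction; below is a hollow skirt. It starts locked on the can's neck, its x along that of neck.
- ratchet (a point): The neck's axis at the locked cap's underside, 150 mm above the work surface. Locked, the cap turns 3 degrees at most and cannot lift. Pressed down over 6 mm (7 to 9 is good, 10 is the end) it turns anticlockwise only, seen from above. Turned 50 to 85 degrees from its start (70 is good; stop near 88) it is unlocked and lifts straight off; its lugs clear the neck after 15 mm.
- neck (a point): Centre of the top of the can's neck (33 mm across, bayonet lugs out to 48 mm), on its axis, 163 mm above the work surface; axes parallel to those of can. The locked cap's centre is 9 mm above it.
- can: White plastic solvent can, fixed in a low steel cradle: 110 mm along x, 170 mm along y, body 124 mm high; origin at the centre of its underside. The neck's axis is 35 mm from the origin towards -y; a handle, top 150 mm above the work surface, runs along y from 4 to 80 mm on the +y side. The locked cap's top is 194 mm above the work surface.
- plunger (a joint): Spring disc on the neck, under the cap: 0 with the cap locked and untouched, growing by the depth (m) that the cap is pressed, 0.0105 at most; -0.0075 when free: let up once unlocked, the cap rises about 7 mm. The spring takes 6 N at 0 and 0.8 N more per mm: 11 N at 6 mm, 12.5 N at 8 mm.
- board_top (a point): Centre of the upper face of the plywood board, fixed, flat on the work surface: 180 mm by 180 mm along its x and y, 12 mm thick; z up. The cap standing on it has its centre 22 mm above this face.
- filler: Bystander: loose round tin, 80 mm in diameter, 90 mm high; origin at the centre of its underside.
- brush: Bystander: loose paint brush, 200 mm long, lying along its x axis, handle to -x.
- scraper: Bystander: loose scraper, 200 mm long, lying along its x axis, handle to -x.
There are look-alikes about, which are no part of the job. Several things look just like the can: the one meant starts nearest to the robot's base.

How it is judged:
By the outcome, as a careful person would: the job done as asked, in the order asked, and still so for the second after the job is handed in, with the robot touching nothing.
It also fails if it takes over 51 s, if anything falls off the work surface, if the arm or the gripper's body presses on something with over 40 N, if the wrist force passes 120 N, or if a joint passes its speed limit or range.

### The arm

A 6-joint arm with a two-finger parallel gripper is mounted at the origin on the work surface. World frame = base frame: x ahead of the robot, y to its left, z up, the work surface at z = 0. Lengths are in m, angles in rad, forces in N, time in s.
With the tool pointing down it reaches from about 0.25 to 0.775 m from the base axis. Payload 4 kg.
Tool frame: the origin (TCP) lies midway between the tips of the shut fingers; the grasp point (between the pads) lies 19 mm behind it; z points along the fingers, y is the direction in which the jaws open and shut (so a half turn about z gives the same grasp; the last joint's range is limited). The gripper opens to 94 mm and grips with 3 to 60 N. Pads are 16 mm wide; open, the fingers measure 119 mm over their backs; the gripper's body (75 mm by 177 mm) begins 78 mm behind the grasp point.
Start: joints at [-1.233, 0.087, 1.371, -0, 1.684, -0.103], TCP at [0.235, -0.497, 0.206] pointing down, gripper open.
Joint ranges: [-3.1, 3.1], [-0.76, 2.03], [0.27, 2.55], [-1.08, 4.22], [0.17, 2.65], [-2.57, 2.57]. Speed limits (rad/s): [2.79, 2.79, 3.14, 3.14, 3.14, 3.14].

### API

Orientations are given as [roll, pitch, yaw] about the fixed x, y, z axes, in that order (R = Rz(yaw) Ry(pitch) Rx(roll)).
In Python, from bench import robot gives the robot as it stands.
- The arm moves only by the tool servo_tool, never from a script. Its argument "rows" is a list of rows, each a list of 2 entries, a list of its own where there are three numbers: the shift along the tool's x, y, z normalised to -1 to 1, where 1 is 0.08 m, then the turn about the tool's z normalised to -1 to 1, where 1 is pi/2 rad. A call has 1 to 12 rows; each row is the pose to reach, as a shift and turn from the pose commanded when the call began, along the tool's axes at that moment; what a row does not reach only later rows make up. A row lasts 1/12 s, in which the tool goes at most 41.7 mm and 7.16 degrees, less where a joint would pass 70% of its speed; a pose out of reach is approached as far as the arm can. A call with a number of a shift or a turn outside -1 to 1 is refused whole. A call with a gripper value outside its range is refused whole. "grip" is the closure, from -1 (fully open) to 1 (shut), set as the call begins (left out, the last holds). The fingers move at their own pace and stop on an object; the grip force is fixed at half the most. Time passes only in rows, so rows that repeat a pose let the fingers close. It gives the time, the measured TCP pose, the force and the opening at its end, in the units of the state.
- robot.get_obs(): the state, without advancing time (a new reading comes with each control period).
- robot.snapshot(name): name is "scene" or "top" or "wrist"; returns a dict with "pixels" (480x640x3 uint8, red, green, blue), "camera_matrix" (3x3 intrinsics, pixels), "world_from_camera" (4x4, takes a point from camera to world coordinates). Camera axes: x right, y down, z forward; pixel columns grow to the right and rows downward; lengths in m; the calibration is good to about 2 mm. A picture is of the moment at which its call begins. There is no depth.
- robot.close_job(): hands the job in, once; it reports no verdict.
The state is a dict: "time": time; "joint_positions": joint angles; "qvel": joint speeds; "joint_torque": joint torques, N m; "tool_pos": TCP position; "ee_rot": TCP orientation; "wrist_force": force on the tool from outside, world axes, zero at the start; "wrist_torque": the same for the moment, N m; "width": finger opening in m.
Only numpy, scipy, OpenCV 4.12 (cv2) and the standard library are available. Lean on these libraries where they do the work, as an engineer would, in place of code of your own. Each camera call takes 0.05 s, during which the arm holds its last target.

## Working session

There is one attempt and no reset: what is moved stays moved. The work goes in short steps, Python scripts to look and compute and a tool call to move; the robot and the scene stay as the last step left them, time stands still between calls to the robot, and variables do not carry over. Pictures are saved under pics/ and viewed, and the job is handed in when it is done.

Besides the shell and the picture viewer there is one more tool, called after "Request:" as name(argument=value, ...), one argument or row to a line, values as JSON. servo_tool: Moves the arm, as the interface text tells. Its arguments: {"type":"object","properties":{"rows":{"type":"array"},"grip":{"type":"number"}},"required":["rows"]}

```bash
mkdir -p pics; ls; python3 - <<'E'
from bench import robot
import cv2, json, numpy as np
o=robot.get_obs(); print(o)
for n in ["scene","top","wrist"]:
    s=robot.snapshot(n); cv2.imwrite(f"pics/{n}0.png",s["pixels"][:,:,::-1]); np.savez(f"pics/{n}0.npz",**s)
    print(n,s["camera_matrix"],s["world_from_camera"])
E
```

```text
pics
{'time': 0.0, 'joint_positions': array([-1.23306113e+00,  8.79522595e-02,  1.37222602e+00, -1.11022556e-05,
        1.68364692e+00, -1.03091255e-01]), 'qvel': array([-0.0005488 ,  0.00041847, -0.00116637, -0.00102619,  0.00060654,
        0.00106469]), 'joint_torque': array([ 7.56349054e-04, -3.40186501e+01, -3.02423859e+01,  7.17993896e-02,
        3.31095478e-02, -1.72696127e-04]), 'tool_pos': array([ 0.23448842, -0.49689127,  0.20432004]), 'ee_rot': array([-3.13937082e+00, -2.18772944e-04,  4.40824966e-01]), 'wrist_force': array([-0.40207782,  0.64477326,  0.30245759]), 'wrist_torque': array([ 0.00441486,  0.01558844, -0.03423538]), 'width': 0.09431928153868323}
scene [[578.24431573   0.         315.33814771]
 [  0.         578.24431573 237.45647255]
 [  0.           0.           1.        ]] [[-0.63062686  0.67078043 -0.39033751  1.12988174]
 [ 0.77605006  0.54018055 -0.32550158  0.45557411]
 [-0.00748736 -0.50819149 -0.86121156  1.28725953]
 [ 0.          0.          0.          1.        ]]
top [[582.42007743   0.         322.30000209]
 [  0.         582.42007743 230.68765868]
 [  0.           0.           1.        ]] [[ 0.0058598  -0.98057457  0.19605911  0.28551061]
 [-0.99998021 -0.00529699  0.00339484  0.01959871]
 [-0.00229037 -0.19607512 -0.9805862   1.78230713]
 [ 0.          0.          0.          1.        ]]
wrist [[409.99074612   0.         319.59168354]
 [  0.         409.99074612 241.76708135]
 [  0.           0.           1.        ]] [[ 0.42721128 -0.88047531 -0.20555717  0.29408064]
 [-0.90414811 -0.41667466 -0.09433148 -0.46835964]
 [-0.00259393  0.2261536  -0.9740882   0.38380122]
 [ 0.          0.          0.          1.        ]]
```

View pics/scene0.png

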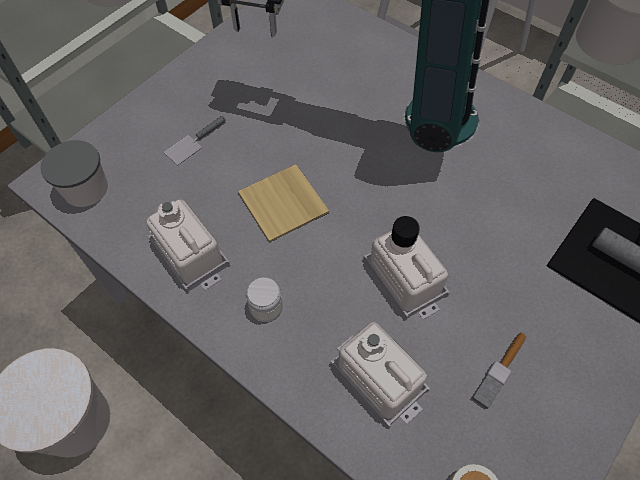

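View pics/top0.png

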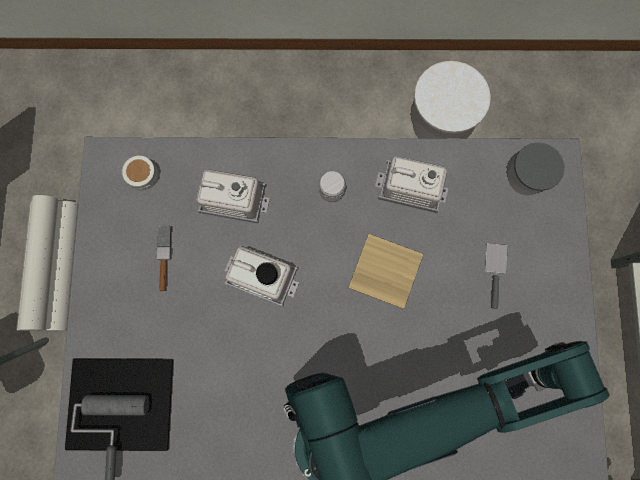

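View pics/wrist0.png

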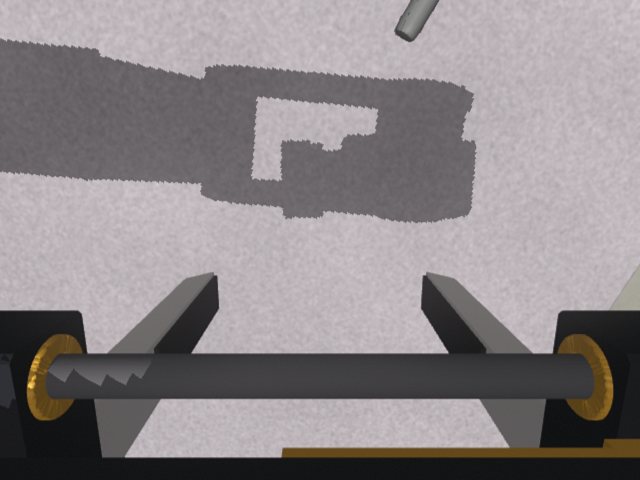

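The scene view shows the black-capped can at (405,232), and the top view shows it at (267,273). It is the can nearest the base. The board is at (284,203) in the scene view and (386,271) in the top view. Next I'll measure from both views.

```bash
cat > h.py <<'E'
import cv2, numpy as np
def load(n): 
    d=np.load(f"pics/{n}.npz"); return d["pixels"],d["camera_matrix"],d["world_from_camera"]
def proj(P,K,T):
    P=np.atleast_2d(P); R=T[:3,:3]; c=(P-T[:3,3])@R; u=c@K.T; return u[:,:2]/u[:,2:]
def tri(obs): # list of (uv,K,T)
    A=[];b=[]
    for uv,K,T in obs:
        d=T[:3,:3]@np.linalg.inv(K)@np.array([uv[0],uv[1],1.]); d/=np.linalg.norm(d)
        M=np.eye(3)-np.outer(d,d); A.append(M); b.append(M@T[:3,3])
    A=np.vstack(A);b=np.hstack(b); x,*_=np.linalg.lstsq(A,b,rcond=None); return x,np.linalg.norm(A@x-b)
def cyl(c,r,h):
    a=np.linspace(0,2*np.pi,60); return np.vstack([np.c_[c[0]+r*np.cos(a),c[1]+r*np.sin(a),0*a+c[2]+s*h/2] for s in(-1,1)])
E
python3 - <<'E'
from h import *
from scipy.optimize import least_squares
obs=[];res={}
for n,box in (("scene0",(385,212,425,250)),("top0",(250,255,285,292))):
    im,K,T=load(n); x0,y0,x1,y1=box
    c=im[y0:y1,x0:x1]; m=(c.max(2)<60).astype(np.uint8)
    nn,l,st,ce=cv2.connectedComponentsWithStats(m); k=1+st[1:,4].argmax(); print(n,st[k],ce[k]+[x0,y0])
    res[n]=(ce[k]+[x0,y0],K,T,st[k][:4]+np.array([x0,y0,0,0]))
    big=cv2.resize(im[y0-60:y1+80,x0-70:x1+80],None,fx=4,fy=4,interpolation=cv2.INTER_CUBIC); cv2.imwrite(f"pics/{n}_can.png",big[:,:,::-1]); print(big.shape,(x0-70,y0-60))
def f(p):
    r=[]
    for n,(ce,K,T,st) in res.items():
        h=cv2.convexHull(proj(cyl(p,.029,.044),K,T).astype(np.float32))
        M=cv2.moments(h); r+= [M['m10']/M['m00']-ce[0],M['m01']/M['m00']-ce[1]]
    return r
s=least_squares(f,[.5,.15,.172],x_scale=.01); print(s.x,s.fun)
# board
for n,box in (("scene0",(230,155,340,250)),("top0",(340,225,430,315))):
    im,K,T=load(n); x0,y0,x1,y1=box
    c=im[y0:y1,x0:x1].astype(int); m=((c[...,0]-c[...,2])>35).astype(np.uint8)
    m=cv2.morphologyEx(m,cv2.MORPH_CLOSE,np.ones((3,3)))
    cs,_=cv2.findContours(m,0,1); cc=max(cs,key=cv2.contourArea); q=cv2.approxPolyDP(cc,6,True)[:,0]+[x0,y0]
    M=cv2.moments(cc); res[n+'b']=(np.array([M['m10']/M['m00']+x0,M['m01']/M['m00']+y0]),K,T)
    # plane z=.012
    print(n,q.tolist(),res[n+'b'][0])
    for p in list(q)+[res[n+'b'][0]]:
        d=T[:3,:3]@np.linalg.inv(K)@np.array([p[0],p[1],1.]); t=(.012-T[2,3])/d[2]; print((T[:3,3]+t*d).round(4))
print(tri([res['scene0b'],res['top0b']]))
E
```

```text
scene0 [  6   4  29  31 686] [404.72011662 231.07725948]
(712, 760, 3) (315, 152)
top0 [  6   8  22  22 373] [266.64343164 273.34316354]
(708, 740, 3) (180, 195)
[0.4853681  0.17953802 0.17093299] [-0.2715351  -0.01661916 -0.22233689  0.0624364 ]
scene0 [[295, 164], [238, 191], [269, 241], [328, 210]] [282.53460556 202.0213233 ]
[ 0.4039 -0.2192  0.012 ]
[ 0.5698 -0.2801  0.012 ]
[ 0.6342 -0.112   0.012 ]
[ 0.4658 -0.0534  0.012 ]
[ 0.5217 -0.1633  0.012 ]
top0 [[368, 234], [349, 287], [403, 308], [422, 254]] [385.60230649 270.77524299]
[ 0.6298 -0.1158  0.012 ]
[ 0.4653 -0.0565  0.012 ]
[ 0.4028 -0.2193  0.012 ]
[ 0.568  -0.2812  0.012 ]
[ 0.5155 -0.1685  0.012 ]
(array([ 0.51667336, -0.16920111,  0.0009382 ]), np.float64(0.0008037880719318569))
```

View pics/scene0_can.png

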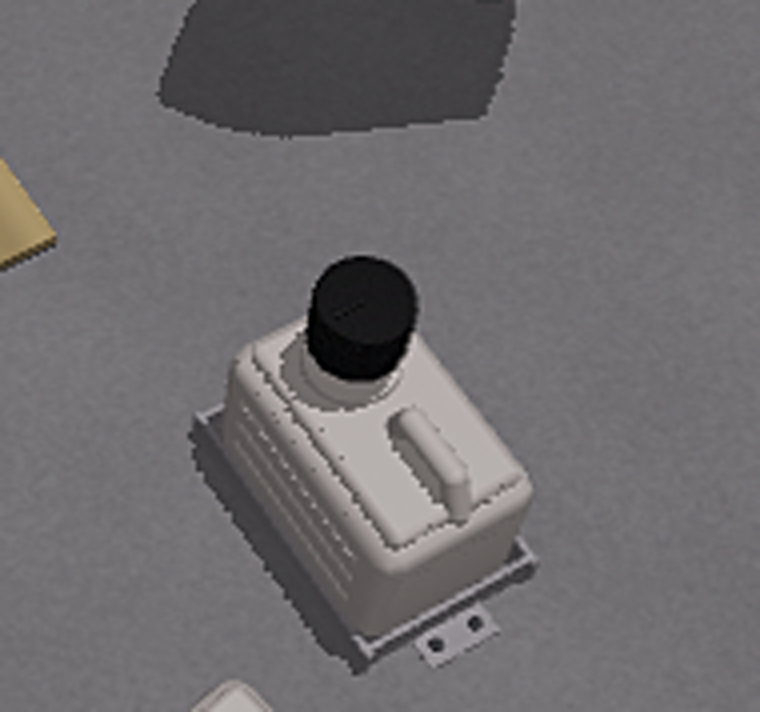

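View pics/top0_can.png

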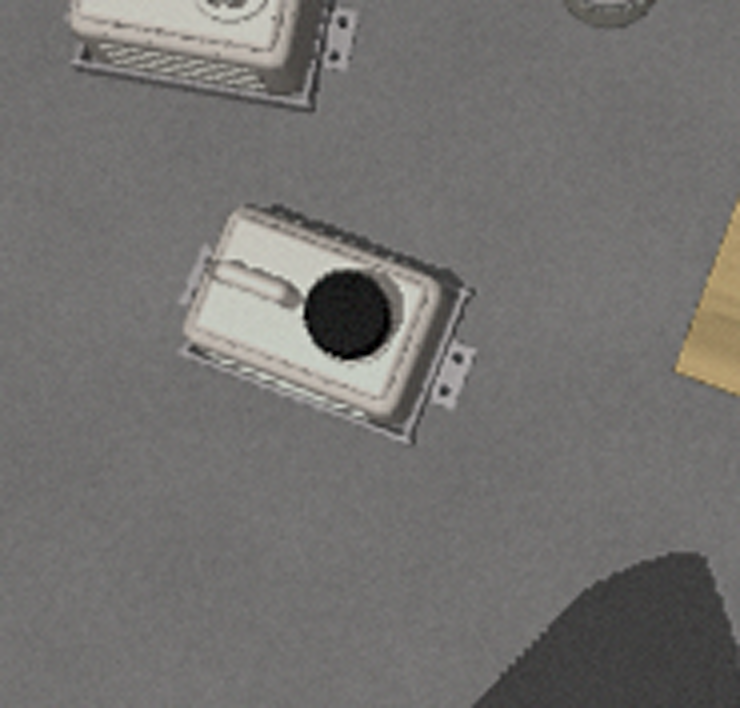

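Measurements so far:
- **Cap:** centre about (0.485, 0.180, 0.171).
- **Can:** yaw about -21°, so the handle points along azimuth 69°.
- **Board:** centre about (0.518, -0.167).

I'll carry the arm over to the can, rising as it goes.

Request:
servo_tool(
  rows=[
    [[0.5, -0.5, -0.4], 0],
    [[0.9, -0.9, -0.8], 0],
    [[1, -1, -1], 0],
    [[1, -1, -1], 0],
  ],
)

```text
time: 0.48
tool_pos: [0.2744, -0.3889, 0.29]
ee_rot: [3.136, -0.002, 0.444]
wrist_force: [-0.0, 0.5, 1.3]
width: 0.0939
```

Request:
servo_tool(
  rows=[
    [[0.4, -0.4, 0], 0],
    [[0.8, -0.8, 0], 0],
    [[1, -1, 0], 0],
  ],
)

```text
time: 0.73
tool_pos: [0.3115, -0.2825, 0.2853]
ee_rot: [-3.142, -0.001, 0.441]
wrist_force: [0.7, 0.5, 0.6]
width: 0.0939
```

Request:
servo_tool(
  rows=[
    [[0.4, -0.4, 0], 0],
    [[0.8, -0.8, 0], 0],
    [[1, -1, 0], 0],
  ],
)

```text
time: 0.98
tool_pos: [0.3496, -0.1757, 0.285]
ee_rot: [-3.141, -0.0, 0.442]
wrist_force: [0.3, -0.4, 0.1]
width: 0.094
```

Request:
servo_tool(
  rows=[
    [[0.4, -0.4, 0], 0],
    [[0.8, -0.8, 0], 0],
    [[1, -1, 0], 0],
  ],
)

```text
time: 1.23
tool_pos: [0.3879, -0.0691, 0.2849]
ee_rot: [-3.141, -0.0, 0.442]
wrist_force: [0.9, -0.2, -0.0]
width: 0.0938
```

Request:
servo_tool(
  rows=[
    [[0.4, -0.4, 0], 0],
    [[0.8, -0.8, 0], 0],
    [[1, -1, 0], 0],
    [[1, -1, 0], 0],
  ],
)

```text
time: 1.57
tool_pos: [0.4266, 0.0392, 0.2842]
ee_rot: [-3.139, 0.0, 0.448]
wrist_force: [-0.6, -0.9, -0.1]
width: 0.0943
```

Request:
servo_tool(
  rows=[
    [[0.4, -0.4, 0], 0],
    [[0.7, -0.64, 0], 0],
    [[0.7, -0.64, 0], 0],
    [[0.7, -0.64, 0], 0],
  ],
)

```text
time: 1.9
tool_pos: [0.4547, 0.1052, 0.2842]
ee_rot: [3.141, 0.003, 0.443]
wrist_force: [-0.5, -0.5, 0.1]
width: 0.0942
```

```bash
python3 - <<'E'
from bench import robot
import cv2, numpy as np
s=robot.snapshot("wrist"); cv2.imwrite("pics/w1.png",s["pixels"][:,:,::-1]); np.savez("pics/w1.npz",**s)
print(robot.get_obs()["tool_pos"])
E
```

```text
[0.4544751  0.10436983 0.28464706]
```

View pics/w1.png

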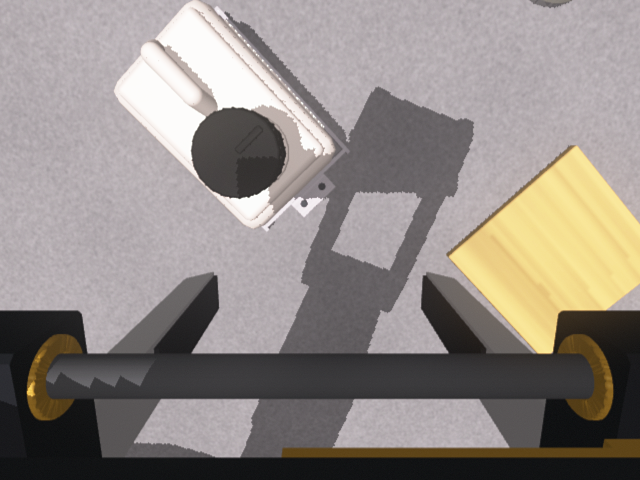

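The wrist view shows the cap top at about (239,152), with its ridge visible, and the handle running up-left. I'll move to a second wrist viewpoint.

Request:
servo_tool(
  rows=[
    [[0.3, -0.4, 0], 0],
    [[0.3, -0.69, 0], 0],
    [[0.3, -0.69, 0], 0],
    [[0.3, -0.69, 0], 0],
    [[0.3, -0.69, 0], 0],
  ],
)

```text
time: 2.37
tool_pos: [0.4528, 0.1636, 0.2857]
ee_rot: [3.14, -0.0, 0.439]
wrist_force: [-0.3, 0.2, 0.6]
width: 0.0939
```

```bash
cat > capfit.py <<'E'
from h import *
from scipy.optimize import least_squares
def capmask(im,box):
    x0,y0,x1,y1=box; c=im[y0:y1,x0:x1]; m=(c.max(2)<75).astype(np.uint8)
    m=cv2.morphologyEx(m,cv2.MORPH_OPEN,np.ones((3,3)))
    nn,l,st,ce=cv2.connectedComponentsWithStats(m); k=1+st[1:,4].argmax()
    return ce[k]+[x0,y0],st[k]+np.array([x0,y0,0,0,0])
def fit(views,p0=(.485,.18,.172)):
    def f(p):
        r=[]
        for ce,K,T in views:
            h=cv2.convexHull(proj(cyl(p,.029,.044),K,T).astype(np.float32))
            M=cv2.moments(h); fpx=K[0,0]
            r+=[M['m10']/M['m00']-ce[0],M['m01']/M['m00']-ce[1]]
        return r
    return least_squares(f,p0,x_scale=.01)
E
python3 - <<'E'
from bench import robot
from capfit import *
s=robot.snapshot("wrist"); cv2.imwrite("pics/w2.png",s["pixels"][:,:,::-1]); np.savez("pics/w2.npz",**s)
o=robot.get_obs();print(o["tool_pos"],o["ee_rot"])
im,K,T=load("w2"); g=im.max(2)
m=(g[:300]<75).astype(np.uint8); nn,l,st,ce=cv2.connectedComponentsWithStats(m)
print([(a.tolist(),c.round(1).tolist()) for a,c in zip(st[1:],ce[1:]) if a[4]>300])
E
```

```text
[0.45288893 0.16366912 0.28569622] [ 3.14052899e+00 -3.22275853e-04  4.38500741e-01]
[([275, 148, 87, 84, 4991], [320.2, 193.6]), ([422, 275, 24, 25, 353], [430.1, 290.2]), ([194, 276, 24, 24, 338], [209.0, 290.5])]
```

View pics/w2.png

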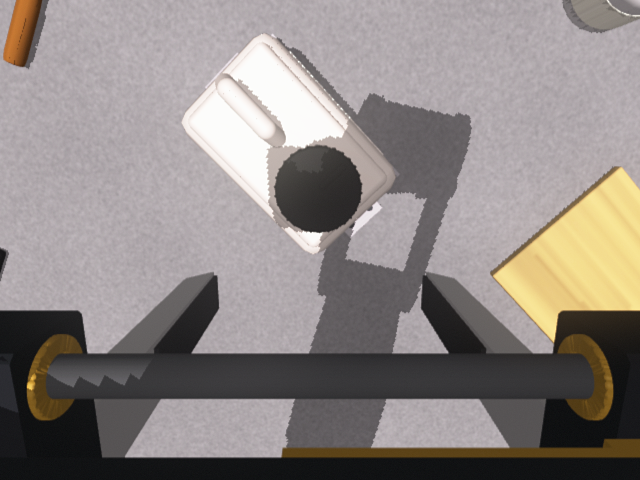

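The cap is now at about (318,189), straight ahead between the fingers.

```bash
python3 - <<'E'
from capfit import *
V=[]
for n,box in (("w1",(185,100,295,205)),("w2",(265,138,370,240)),("scene0",(385,212,425,250)),("top0",(250,255,285,292))):
    im,K,T=load(n); x0,y0,x1,y1=box
    c=im[y0:y1,x0:x1].max(2)
    m=(c<(75 if n!="w2" else 55)).astype(np.uint8); m=cv2.morphologyEx(m,cv2.MORPH_CLOSE,np.ones((5,5)))
    cs,_=cv2.findContours(m,0,1); cc=cv2.convexHull(max(cs,key=cv2.contourArea))
    M=cv2.moments(cc); ce=np.array([M['m10']/M['m00']+x0,M['m01']/M['m00']+y0]); V.append((ce,K,T))
    h=cv2.convexHull(proj(cyl((.4854,.1795,.172),.029,.044),K,T).astype(np.float32))
    print(n,ce,cv2.boundingRect(cc)+np.array([x0,y0,0,0]),cv2.contourArea(cc),'model',cv2.boundingRect(h),cv2.contourArea(h))
for idx in ([0,1],[0,1,2],[0,1,2,3],[2,3]):
    s=fit([V[i] for i in idx]); print(idx,s.x,s.fun.round(2))
E
```

```text
w1 [240.10326657 153.81355184] [193 108  93  90] 6041.0 model (192, 109, 96, 93) 6810.341159280157
w2 [328.76423384 199.69942608] [286 157  75  75] 3281.5 model (276, 147, 89, 89) 6059.659174031811
scene0 [404.69481902 231.77383487] [391 216  29  34] 704.5 model (390, 214, 29, 33) 716.9813420986757
top0 [266.64160757 273.3177305 ] [256 263  22  22] 352.5 model (255, 261, 23, 24) 392.2721768829506
[0, 1] [0.48775327 0.17441321 0.20070621] [-1.34  2.4   0.94 -2.68]
[0, 1, 2] [0.48675728 0.17528846 0.18801587] [ 0.79  2.78 -1.52 -4.23 -1.22 -5.29]
[0, 1, 2, 3] [0.48592335 0.17552989 0.18171091] [ 1.85  3.59 -2.61 -4.35 -1.26 -4.    0.86 -0.59]
[2, 3] [0.48561482 0.17996212 0.16861511] [-0.28 -0.01 -0.29  0.1 ]
```

Request:
servo_tool(
  rows=[
    [[0.3, 0, 0.2], 0],
    [[0.455, -0.01, 0.5], 0],
    [[0.455, -0.01, 0.75], 0],
    [[0.455, -0.01, 0.75], 0],
    [[0.455, -0.01, 0.75], 0],
  ],
)

```text
time: 2.83
tool_pos: [0.4848, 0.1803, 0.2245]
ee_rot: [-3.141, 0.003, 0.439]
wrist_force: [-0.5, -0.0, 0.3]
width: 0.0938
```

```bash
python3 - <<'E'
from bench import robot
from capfit import *
s=robot.snapshot("wrist"); cv2.imwrite("pics/w3.png",s["pixels"][:,:,::-1]); np.savez("pics/w3.npz",**s)
o=robot.get_obs();print(o["tool_pos"],o["ee_rot"],o["wrist_force"])
im,K,T=load("w3")
h=cv2.convexHull(proj(cyl((.4855,.180,.172),.029,.044),K,T).astype(np.float32))
im=im[:,:,::-1].copy(); cv2.polylines(im,[h.astype(int)],True,(0,0,255),1); cv2.imwrite("pics/w3m.png",im)
E
```

```text
[0.48550773 0.18061992 0.22623   ] [ 3.14113004e+00 -3.84170227e-04  4.39312243e-01] [ 0.52944168 -0.21650852  0.85121295]
```

View pics/w3m.png

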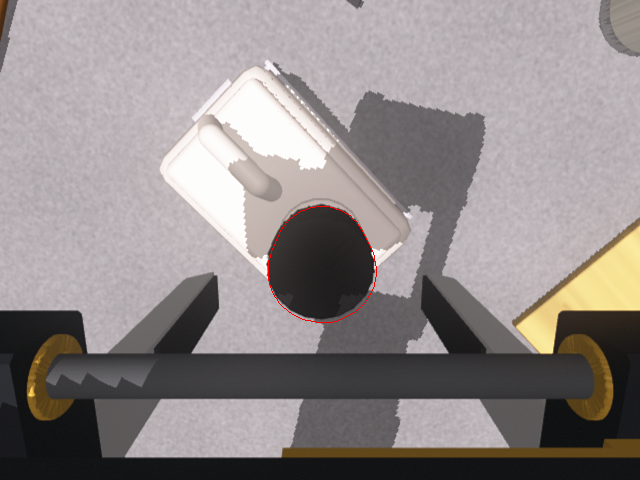

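The projected cap model matches the picture (centre about (322,263)), and the cap is centred between the fingers. Now I'll descend and grip.

Request:
servo_tool(
  rows=[
    [[0, 0, 0.25], 0],
    [[0, 0, 0.5], 0],
    [[0, 0, 0.7], 0],
    [[0, 0, 0.77], 0],
    [[0, 0, 0.77], 0],
    [[0, 0, 0.77], 0],
  ],
)

```text
time: 3.38
tool_pos: [0.4861, 0.1815, 0.1657]
ee_rot: [3.141, -0.003, 0.44]
wrist_force: [-0.4, -0.4, -0.1]
width: 0.0943
```

Request:
servo_tool(
  rows=[
    [[0, 0, 0], 0],
    [[0, 0, 0], 0],
    [[0, 0, 0], 0],
    [[0, 0, 0], 0],
    [[0, 0, 0], 0],
    [[0, 0, 0], 0],
    [[0, 0, 0], 0],
    [[0, 0, 0], 0],
    [[0, 0, 0], 0],
    [[0, 0, 0], 0],
  ],
  grip=1,
)

```text
time: 4.22
tool_pos: [0.4858, 0.1808, 0.1641]
ee_rot: [3.14, -0.0, 0.44]
wrist_force: [2.7, -4.1, 1.7]
width: 0.0575
```

Request:
servo_tool(
  rows=[
    [[0, 0.006, 0.02], 0],
    [[0, 0.006, 0.045], 0],
    [[0, 0.006, 0.07], 0],
    [[0, 0.006, 0.1], 0],
    [[0, 0.006, 0.1], 0],
    [[0, 0.006, 0.1], 0],
    [[0, 0.006, 0.1], 0],
  ],
)

```text
time: 4.8
tool_pos: [0.4859, 0.1811, 0.1585]
ee_rot: [3.141, -0.002, 0.441]
wrist_force: [-1.8, -3.6, 9.9]
width: 0.0577
```

Request:
servo_tool(
  rows=[
    [[0, 0, 0.02], 0],
    [[0, 0, 0.035], 0],
    [[0, 0, 0.035], 0],
    [[0, 0, 0.035], 0],
  ],
)

```text
time: 5.13
tool_pos: [0.4859, 0.1811, 0.1562]
ee_rot: [3.141, -0.003, 0.441]
wrist_force: [-3.2, -5.2, 12.4]
width: 0.0578
```

Request:
servo_tool(
  rows=[
    [[0, 0, 0], 0],
    [[0, 0, 0], 0],
  ],
)

```text
time: 5.3
tool_pos: [0.4859, 0.1811, 0.1563]
ee_rot: [3.141, -0.003, 0.441]
wrist_force: [-2.2, -4.6, 11.2]
width: 0.0576
```

Force readings average about 12 N, which is roughly 7 to 7.5 mm of press. I'll relieve the side load, press slightly more and start the anticlockwise turn.

Request:
servo_tool(
  rows=[
    [[-0.005, 0.004, 0.007], 0],
    [[-0.005, 0.004, 0.007], 0],
    [[-0.005, 0.004, 0.007], -0.06],
    [[-0.005, 0.004, 0.007], -0.12],
    [[-0.005, 0.004, 0.007], -0.18],
    [[-0.005, 0.004, 0.007], -0.24],
    [[-0.005, 0.004, 0.007], -0.24],
  ],
)

```text
time: 5.88
tool_pos: [0.4864, 0.1822, 0.1562]
ee_rot: [3.14, -0.006, 0.822]
wrist_force: [-1.0, -0.5, 11.1]
width: 0.0577
```

```bash
python3 - <<'E'
from bench import robot
import cv2
F=[];
for i in range(2):
    s=robot.snapshot("wrist"); o=robot.get_obs(); print(o["tool_pos"],o["ee_rot"],o["wrist_force"],o["wrist_torque"])
cv2.imwrite("pics/w4.png",s["pixels"][:,:,::-1])
E
```

```text
[0.48639366 0.18218336 0.15616602] [ 3.14032218 -0.00605426  0.81918742] [-0.60880698 -0.2529091  11.95994344] [-0.24162665  0.1527229   0.02190117]
[0.48641435 0.18217294 0.15619524] [ 3.14027642 -0.00610181  0.81873773] [-0.9751696  -0.19135418 10.91124311] [-0.23584234  0.1789995   0.02366237]
```

View pics/w4.png

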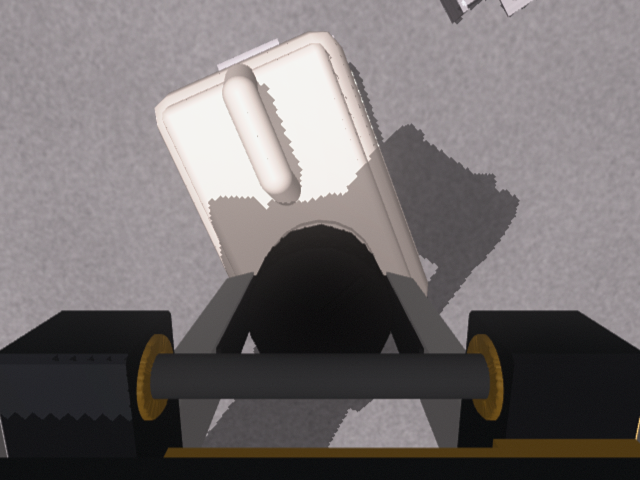

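The gripper has turned 22° with almost no resisting torque, so the cap is turning rather than slipping in the pads. I'll press a touch more and finish to 70°.

Request:
servo_tool(
  rows=[
    [[0, 0, 0.01], 0],
    [[0, 0, 0.01], -0.06],
    [[0, 0, 0.01], -0.12],
    [[0, 0, 0.01], -0.18],
    [[0, 0, 0.01], -0.24],
    [[0, 0, 0.01], -0.24],
  ],
)

```text
time: 6.48
tool_pos: [0.4863, 0.1821, 0.1555]
ee_rot: [3.138, -0.005, 1.199]
wrist_force: [-1.7, -1.3, 11.8]
width: 0.0575
```

```bash
python3 - <<'E'
from bench import robot
for i in range(1):
    s=robot.snapshot("scene"); o=robot.get_obs(); print(o["tool_pos"],o["ee_rot"],o["wrist_force"],o["wrist_torque"])
E
```

```text
[0.4863421  0.18210483 0.15551137] [ 3.13815374 -0.00498769  1.19621965] [-1.34915925 -0.98999369 12.00002874] [-0.32249384  0.27582866  0.1063725 ]
```

Request:
servo_tool(
  rows=[
    [[0, 0, 0], -0.06],
    [[0, 0, 0], -0.12],
    [[0, 0, 0], -0.18],
    [[0, 0, 0], -0.24],
    [[0, 0, 0], -0.3],
    [[0, 0, 0], -0.31],
    [[0, 0, 0], -0.31],
  ],
)

```text
time: 7.12
tool_pos: [0.4863, 0.1822, 0.1555]
ee_rot: [3.136, -0.003, 1.683]
wrist_force: [-1.5, -1.6, 12.3]
width: 0.0574
```

```bash
python3 - <<'E'
from bench import robot
import cv2,numpy as np
s=robot.snapshot("scene"); o=robot.get_obs(); print(o["tool_pos"],o["ee_rot"],o["wrist_force"],o["wrist_torque"])
np.savez("pics/s5.npz",**s)
cv2.imwrite("pics/s5.png",cv2.resize(s["pixels"][150:320,320:490],None,fx=3.5,fy=3.5,interpolation=cv2.INTER_CUBIC)[:,:,::-1])
E
```

```text
[0.48628577 0.18217982 0.1554907 ] [ 3.13638311e+00 -2.98681630e-03  1.68252370e+00] [-1.41488672 -0.759172   11.56434748] [-0.24083845  0.25494644 -0.02081132]
```

View pics/s5.png

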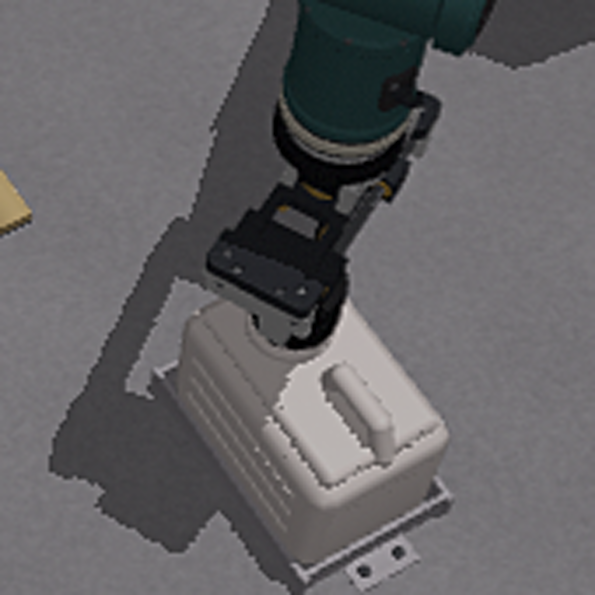

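Turned 71°. Next is a gentle straight lift, watching the force.

Request:
servo_tool(
  rows=[
    [[0, 0, -0.05], 0],
    [[0, 0, -0.1], 0],
    [[0, 0, -0.15], 0],
    [[0, 0, -0.2], 0],
    [[0, 0, -0.2], 0],
  ],
)

```text
time: 7.58
tool_pos: [0.4856, 0.1817, 0.1687]
ee_rot: [3.14, -0.002, 1.682]
wrist_force: [1.2, 0.5, 1.4]
width: 0.0577
```

Request:
servo_tool(
  rows=[
    [[0, 0, -0.08], 0],
    [[0, 0, -0.16], 0],
    [[0, 0, -0.24], 0],
    [[0, 0, -0.32], 0],
    [[0, 0, -0.4], 0],
    [[0, 0, -0.4], 0],
  ],
)

```text
time: 8.08
tool_pos: [0.4858, 0.181, 0.2015]
ee_rot: [3.139, -0.001, 1.682]
wrist_force: [0.5, 0.3, 0.0]
width: 0.0577
```

Request:
servo_tool(
  rows=[
    [[0, 0, -0.2], 0],
    [[0, 0, -0.5], 0],
    [[0, 0, -0.75], 0],
    [[0, 0, -0.75], 0],
    [[0, 0, -0.75], 0],
  ],
)

```text
time: 8.5
tool_pos: [0.4857, 0.1809, 0.2606]
ee_rot: [3.139, -0.0, 1.682]
wrist_force: [-0.1, 0.3, -0.8]
width: 0.0576
```

```bash
python3 - <<'E'
from bench import robot
import cv2,numpy as np
s=robot.snapshot("scene"); o=robot.get_obs(); print(o["tool_pos"],o["ee_rot"],o["wrist_force"],o["wrist_torque"])
cv2.imwrite("pics/s6.png",cv2.resize(s["pixels"][130:320,310:500],None,fx=3,fy=3,interpolation=cv2.INTER_CUBIC)[:,:,::-1])
E
```

```text
[0.48506981 0.18068112 0.25896303] [-3.14095781e+00  1.38170080e-04  1.68174861e+00] [ 0.3473381   0.32940273 -0.7685498 ] [-0.04507866 -0.10935159 -0.0467428 ]
```

View pics/s6.png

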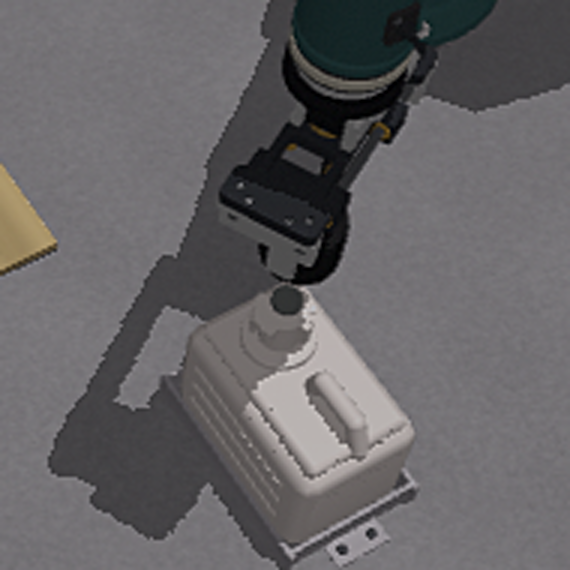

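The cap is off the can and held, with the bare neck visible below it. I'll carry it to the board.

Request:
servo_tool(
  rows=[
    [[-0.3, 0, 0], 0],
    [[-0.65, -0.01, 0], 0],
    [[-1, -0.02, 0], 0],
  ],
)

```text
time: 8.8
tool_pos: [0.4915, 0.1005, 0.257]
ee_rot: [-3.137, -0.0, 1.684]
wrist_force: [0.3, -0.3, -0.6]
width: 0.0578
```

Request:
servo_tool(
  rows=[
    [[-0.35, 0, 0], 0],
    [[-0.7, -0.01, 0], 0],
    [[-1, -0.02, 0], 0],
  ],
)

```text
time: 9.05
tool_pos: [0.4988, 0.0197, 0.2571]
ee_rot: [-3.137, -0.0, 1.681]
wrist_force: [0.6, -0.0, -1.2]
width: 0.0578
```

Request:
servo_tool(
  rows=[
    [[-0.35, 0, 0], 0],
    [[-0.7, -0.01, 0], 0],
    [[-1, -0.02, 0], 0],
  ],
)

```text
time: 9.3
tool_pos: [0.5061, -0.0599, 0.2571]
ee_rot: [-3.138, -0.001, 1.681]
wrist_force: [-0.8, 0.4, 0.3]
width: 0.0576
```

Request:
servo_tool(
  rows=[
    [[-0.35, 0, 0.1], 0],
    [[-0.7, -0.01, 0.25], 0],
    [[-1, -0.02, 0.4], 0],
    [[-1, -0.02, 0.5], 0],
  ],
)

```text
time: 9.63
tool_pos: [0.5128, -0.1415, 0.2153]
ee_rot: [-3.136, -0.001, 1.677]
wrist_force: [0.4, 0.4, -0.7]
width: 0.0577
```

Request:
servo_tool(
  rows=[
    [[-0.25, 0, 0.3], 0],
    [[-0.38, -0.01, 0.6], 0],
    [[-0.38, -0.01, 0.9], 0],
    [[-0.38, -0.01, 1], 0],
    [[-0.38, -0.01, 1], 0],
  ],
)

```text
time: 10.05
tool_pos: [0.5144, -0.1666, 0.1353]
ee_rot: [-3.134, -0.005, 1.682]
wrist_force: [0.2, 0.4, -0.3]
width: 0.0575
```

```bash
python3 - <<'E'
from bench import robot
import cv2,numpy as np
o=robot.get_obs(); print(o["tool_pos"],o["ee_rot"],o["wrist_force"],o["wrist_torque"])
for n in("scene","wrist"):
    s=robot.snapshot(n); np.savez(f"pics/{n}7.npz",**s); p=s["pixels"]
    if n=="scene": p=cv2.resize(p[100:290,200:390],None,fx=3,fy=3,interpolation=cv2.INTER_CUBIC)
    cv2.imwrite(f"pics/{n}7.png",p[:,:,::-1])
E
```

```text
[ 0.51436483 -0.1666101   0.13525234] [-3.13411436 -0.00484243  1.68202483] [ 0.16861126  0.43619923 -0.27271295] [ 0.04078537 -0.07598698 -0.04039796]
```

View pics/scene7.png

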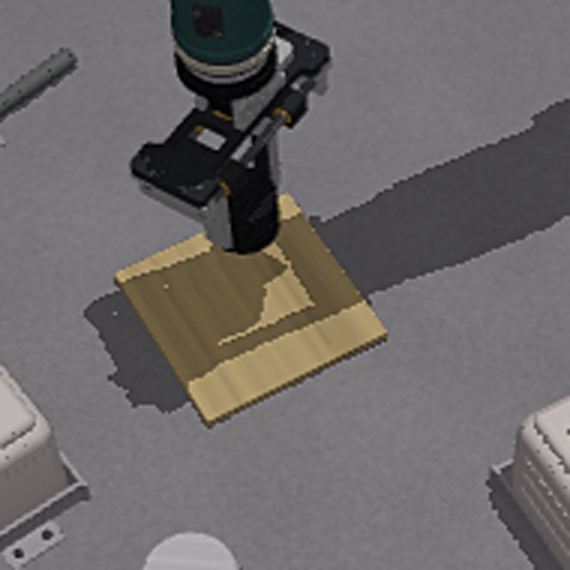

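View pics/wrist7.png

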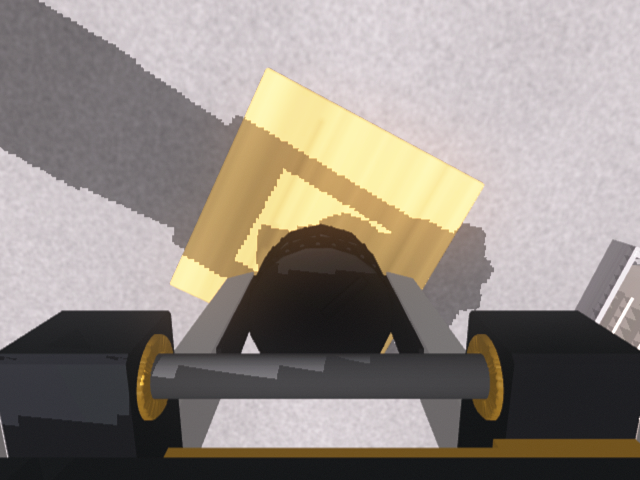

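The cap hangs level over the middle of the board. I'll lower it to just above, then creep down to contact.

Request:
servo_tool(
  rows=[
    [[0, 0, 0.3], 0],
    [[0, 0, 0.6], 0],
    [[0, 0, 0.85], 0],
    [[0, 0, 1], 0],
    [[0, 0, 1], 0],
  ],
)

```text
time: 10.57
tool_pos: [0.516, -0.1674, 0.0582]
ee_rot: [-3.139, -0.002, 1.682]
wrist_force: [0.3, -0.1, -0.7]
width: 0.0576
```

Request:
servo_tool(
  rows=[
    [[0, 0, 0.08], 0],
    [[0, 0, 0.15], 0],
    [[0, 0, 0.2], 0],
    [[0, 0, 0.2], 0],
    [[0, 0, 0.2], 0],
  ],
)

```text
time: 10.98
tool_pos: [0.5172, -0.1685, 0.0441]
ee_rot: [3.141, 0.0, 1.682]
wrist_force: [-0.2, -0.1, -1.0]
width: 0.0573
```

```bash
python3 - <<'E'
from bench import robot
import cv2,numpy as np
s=robot.snapshot("scene"); o=robot.get_obs(); print(o["tool_pos"],o["ee_rot"],o["wrist_force"],o["wrist_torque"])
p=cv2.resize(s["pixels"][120:270,210:360],None,fx=4,fy=4,interpolation=cv2.INTER_CUBIC)
cv2.imwrite(f"pics/s8.png",p[:,:,::-1])
E
```

```text
[ 0.51724256 -0.16851055  0.04423343] [3.14083778e+00 5.30144259e-04 1.68172694e+00] [-1.06256813 -0.3155158  -0.61622712] [-0.01658183 -0.13785305 -0.03078971]
```

View pics/s8.png

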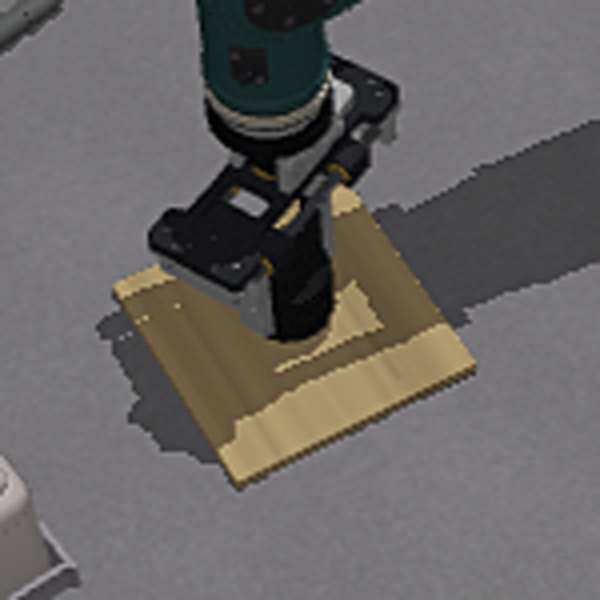

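Request:
servo_tool(
  rows=[
    [[0, 0, 0.05], 0],
    [[0, 0, 0.1], 0],
    [[0, 0, 0.14], 0],
    [[0, 0, 0.16], 0],
    [[0, 0, 0.16], 0],
    [[0, 0, 0.16], 0],
  ],
)

```text
time: 11.53
tool_pos: [0.5168, -0.1683, 0.0307]
ee_rot: [-3.141, -0.0, 1.682]
wrist_force: [-0.4, 0.2, -0.9]
width: 0.0578
```

Request:
servo_tool(
  rows=[
    [[0, 0, 0.01], 0],
    [[0, 0, 0.02], 0],
    [[0, 0, 0.02], 0],
  ],
)

```text
time: 11.78
tool_pos: [0.5169, -0.1684, 0.0293]
ee_rot: [-3.142, 0.0, 1.682]
wrist_force: [-0.5, -0.9, 0.0]
width: 0.0578
```

Request:
servo_tool(
  rows=[
    [[0, 0, 0.01], 0],
    [[0, 0, 0.015], 0],
    [[0, 0, 0.015], 0],
  ],
)

```text
time: 12.03
tool_pos: [0.5169, -0.1683, 0.028]
ee_rot: [-3.141, 0.0, 1.682]
wrist_force: [-0.0, 0.1, -0.0]
width: 0.0578
```

Request:
servo_tool(
  rows=[
    [[0, 0, 0.01], 0],
    [[0, 0, 0.015], 0],
    [[0, 0, 0.015], 0],
  ],
)

```text
time: 12.28
tool_pos: [0.5168, -0.1683, 0.0268]
ee_rot: [-3.141, -0.0, 1.682]
wrist_force: [-0.2, -0.3, 0.5]
width: 0.0576
```

Request:
servo_tool(
  rows=[
    [[0, 0, 0.01], 0],
    [[0, 0, 0.012], 0],
    [[0, 0, 0.012], 0],
  ],
)

```text
time: 12.53
tool_pos: [0.517, -0.1684, 0.0261]
ee_rot: [3.141, 0.0, 1.682]
wrist_force: [0.5, 0.6, 0.6]
width: 0.0577
```

Request:
servo_tool(
  rows=[
    [[0, 0, 0.01], 0],
    [[0, 0, 0.012], 0],
    [[0, 0, 0.012], 0],
  ],
)

```text
time: 12.78
tool_pos: [0.517, -0.1685, 0.0261]
ee_rot: [3.141, 0.0, 1.682]
wrist_force: [-3.0, 1.2, 5.3]
width: 0.0576
```

```bash
python3 - <<'E'
from bench import robot
import cv2,numpy as np
s=robot.snapshot("scene"); o=robot.get_obs(); print(o["tool_pos"],o["ee_rot"],o["wrist_force"],o["wrist_torque"])
p=cv2.resize(s["pixels"][120:270,210:360],None,fx=4,fy=4,interpolation=cv2.INTER_CUBIC)
cv2.imwrite(f"pics/s9.png",p[:,:,::-1])
E
```

```text
[ 0.5170252  -0.16844408  0.02604344] [3.14122527e+00 3.95965369e-04 1.68171820e+00] [-2.9868993  -0.05282351  4.83231385] [ 0.10661991  0.29813697 -0.04744847]
```

View pics/s9.png

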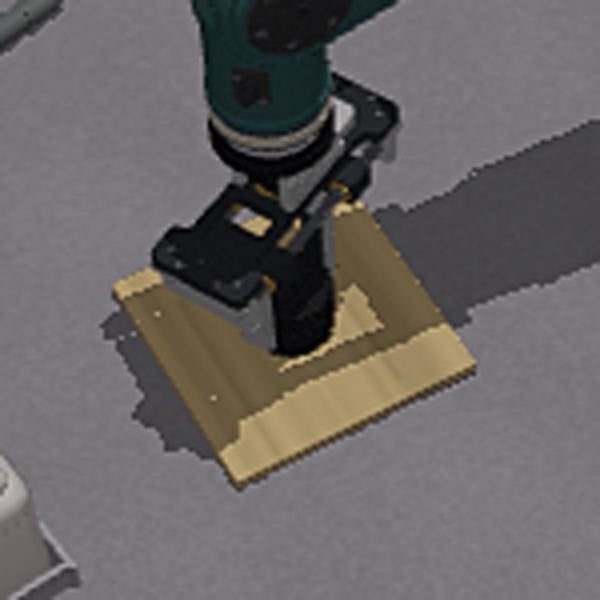

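Contact at TCP z 0.026 with 5 N, as predicted. Releasing now.

Request:
servo_tool(
  rows=[
    [[0, 0, -0.004], 0],
    [[0, 0, -0.004], 0],
    [[0, 0, -0.004], 0],
    [[0, 0, -0.004], 0],
    [[0, 0, -0.004], 0],
    [[0, 0, -0.004], 0],
    [[0, 0, -0.004], 0],
    [[0, 0, -0.004], 0],
  ],
  grip=-1,
)

```text
time: 13.5
tool_pos: [0.5169, -0.1684, 0.0252]
ee_rot: [-3.142, 0.0, 1.682]
wrist_force: [-0.0, -0.4, -0.2]
width: 0.0939
```

Request:
servo_tool(
  rows=[
    [[0, 0, -0.15], 0],
    [[0, 0, -0.4], 0],
    [[0, 0, -0.7], 0],
    [[0, 0, -1], 0],
    [[0, 0, -1], 0],
  ],
)

```text
time: 13.92
tool_pos: [0.5204, -0.1698, 0.1123]
ee_rot: [3.131, 0.006, 1.682]
wrist_force: [0.5, -0.4, 1.2]
width: 0.0941
```

Request:
servo_tool(
  rows=[
    [[-0.3, 0, -0.4], 0],
    [[-0.6, 0, -0.8], 0],
    [[-1, 0, -1], 0],
    [[-1, 0, -1], 0],
  ],
)

```text
time: 14.25
tool_pos: [0.5276, -0.2536, 0.1904]
ee_rot: [3.135, 0.009, 1.678]
wrist_force: [0.2, 0.4, -1.2]
width: 0.094
```

```bash
python3 - <<'E'
from bench import robot
import cv2,numpy as np
from capfit import *
for n in("scene","top"):
    s=robot.snapshot(n); np.savez(f"pics/{n}10.npz",**s); p=s["pixels"]
    cv2.imwrite(f"pics/{n}10.png",p[:,:,::-1])
s,K,T=load("scene10"); p=s[:,:,::-1].copy()
h=cv2.convexHull(proj(cyl((.517,-.1684,.034),.029,.044),K,T).astype(np.float32)).reshape(-1,2)
p=cv2.resize(p[120:270,210:360],None,fx=4,fy=4,interpolation=cv2.INTER_CUBIC)
cv2.polylines(p,[((h-[210,120]+.5)*4).astype(int)],True,(0,0,255),1); cv2.imwrite("pics/s10z.png",p)
o=robot.get_obs(); print(o["tool_pos"],o["wrist_force"],o["time"])
E
```

```text
[ 0.52584939 -0.24876181  0.1857514 ] [-0.47174411 -0.17936249 -0.8756775 ] 14.35
```

View pics/s10z.png

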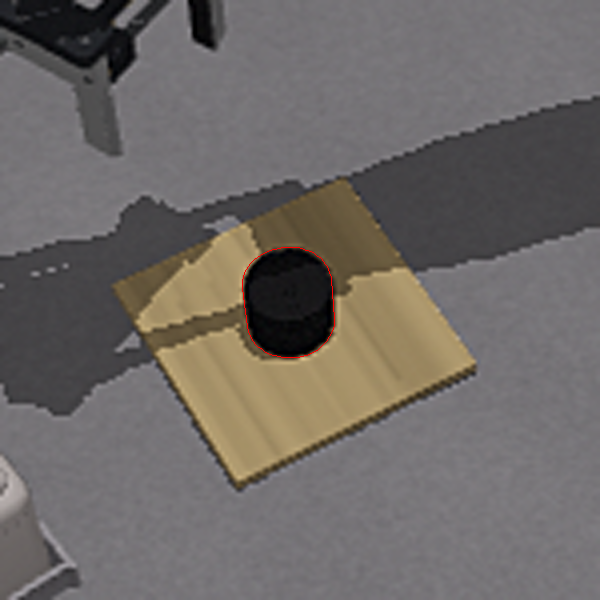

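View pics/scene10.png

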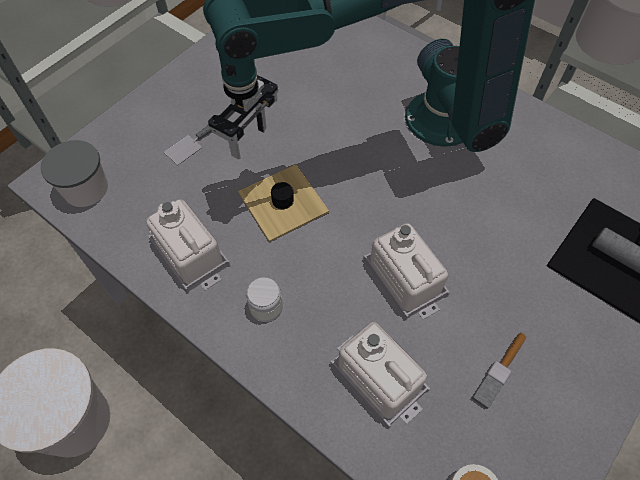

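View pics/top10.png

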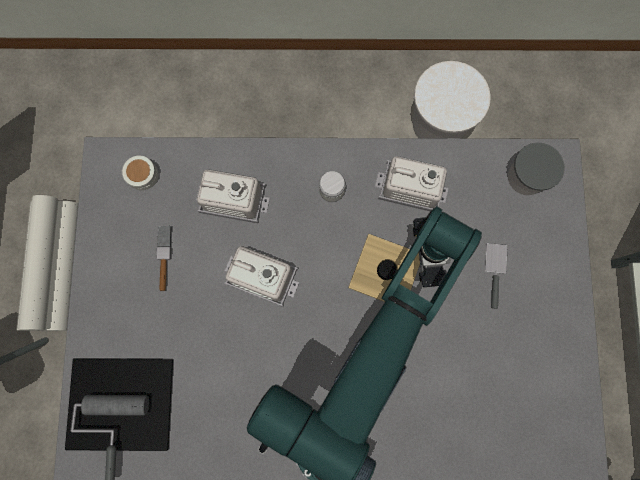

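The cap stands upright in the middle of the board, matching the model outline at about (282,195) in the scene view. The gripper is well clear, and the bystanders have not moved. I'm handing the job in.

Request:
servo_tool(
  rows=[
    [[0, 0, 0], 0],
    [[0, 0, 0], 0],
    [[0, 0, 0], 0],
  ],
)

```text
time: 14.6
tool_pos: [0.5252, -0.2465, 0.1838]
ee_rot: [-3.139, -0.002, 1.683]
wrist_force: [0.6, 0.2, -1.7]
width: 0.0942
```

```bash
python3 - <<'E'
from bench import robot
print(robot.close_job())
E
```

```text
the job is handed in; nothing more can be done
None
```

The solvent can is open and its cap is standing on the plywood board. I handed the job in at 14.6 s, and the robot gave no verdict.

- **Opening:** I gripped the cap and pressed it about 7–8 mm, with the wrist force near 12 N. Keeping it pressed, I turned it 71° anticlockwise, and it lifted straight off without sticking.
- **Placing:** I lowered the cap onto the middle of the board until it touched with about 5 N, let go, and backed the gripper away.
- **Last checks:** The cap is upright and its outline matches where it should be, at about (0.517, -0.168). The can's neck is bare. The filler tin, brush and scraper look unmoved, though I judged that by eye from the pictures.
- **Disagreements:** Triangulating the board's centre gave a height of 1 mm instead of 12 mm, so I relied on the contact force for the height. A fit of the cap from the wrist views also failed because of a poor image mask, so I used the scene and top views and checked them with an overlay. The press depth is worked out from force readings that vary by about 1 N.

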